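# Centre a rusty muffler on the paint turntable with light taps

## Robot

A 7-joint arm with a two-finger parallel gripper is mounted at the origin on the work surface. World frame = base frame: x ahead of the robot, y to its left, z up, the work surface at z = 0. Lengths are in m, angles in rad, forces in N, time in s.
With the tool pointing down it reaches from about 0.425 to 0.925 m from the base axis. Payload 6.8 kg.
Tool frame: the origin (TCP) lies on the front face of the gripper's body, between the roots of the fingers; the fingertips stand 73 mm ahead of it and the grasp point (between the pads) lies 54 mm ahead of it (env.nose_length is the distance from the TCP to the fingertips, in m); z points along the fingers, y is the direction in which the jaws open and shut (so a half turn about z gives the same grasp; the last joint's range is limited). The gripper opens to 85 mm and grips with 20 to 120 N. Pads are 22 mm wide; open, the fingers measure 114 mm over their backs; the gripper's body (76 mm by 85 mm) begins 54 mm behind the grasp point. The pads swing forward as they close: fully open they stand 13 mm farther back than shut.
Start: joints at [-1.339, 0.477, 0.022, 1.555, -0.011, 1.109, -0.083], TCP at [0.225, 0.636, 0.304] pointing down, gripper open.
Joint ranges: [-2.96, 2.96], [-0.34, 2.1], [-1.41, 1.46], [0.24, 2.44], [-1.37, 4.51], [0.17, 1.92], [-2.96, 2.96]. Speed limits (rad/s): [2.39, 2.39, 3.14, 3.14, 3.14, 3.14, 3.14].

## Interface

Orientations are given as a unit quaternion [w, x, y, z].
In Python, from cell import env, kin, camera, calibration, job gives the robot as it stands. The module is installed in compiled form; this text tells all that it offers. Calls block until the motion is done:
- env.reach(position, orientation): joint-space move of the TCP to a pose.
- env.movel(position, velocity=0.15, rot=None, stop_force=None): straight line of the TCP; rot=None keeps the orientation; velocity is the mean speed in m/s. With stop_force (N) it stops when the force on the tool has changed by that much, and returns True; else False.
- env.goto_joints(angles): joint-space move.
- env.grip(opening, f_grip=None): finger opening in m; f_grip is the grip in N (None keeps the last); returns when the fingers have stopped.
- env.dwell(seconds).
- kin.inverse_kinematics(position, orientation): joint angles nearest the present ones, or None.
- env.get_state(): the state.
- camera(name): name is "scene" or "top" or "wrist"; returns (picture, depth): 420x560x3 uint8, blue, green, red; 420x560 float32, m along the optical axis (not along the pixel's ray), 0 where there is no reading.
- calibration(name): a dict with "fx", "fy", "cx", "cy" (pixels), "rvec" (rotation vector, rad) and "tvec" (3), from world to camera coordinates, as OpenCV has them. Camera axes: x right, y down, z forward; pixel columns grow to the right and rows downward; lengths in m; the calibration is good to about 2 mm. The wrist camera is an equidistant fisheye: a pixel r from the principal point sees the ray r / f radians off the axis. A picture is of the moment at which its call begins: read the wrist's pose just before it. calibration takes no time and is no camera call; for the wrist camera it gives the pose at the moment of the call.
A pose or a line that the arm cannot do raises env.PlanningError and nothing moves.
- job.job_done(): hands the job in, once; it reports no verdict.
The state is a dict: "time": time; "qpos": joint angles; "joint_velocities": joint speeds; "joint_torque": joint torques, N m; "tcp_pos": TCP position; "orientation": TCP orientation; "force": force on the tool from outside, world axes, zero at the start; "torque": the same for the moment, N m; "opening": finger opening in m.
Only numpy, scipy, OpenCV 4.12 (cv2) and the standard library are available. Lean on these libraries where they do the work, as an engineer would, in place of code of your own. Each camera call takes 0.05 s, during which the arm holds its last target.

## Task

The rusty mower muffler stands on its inlet nut on the little paint turntable, but off to one side. With light taps or nudges of the fingertips low on its can, move it across until it stands upright in the middle of the turntable's plate, so that it will run true when it is spun for painting. Do not grip, lift, shove hard or tip it, leave everything else on the bench where it is, and finish with the hand clear.

Things in the scene. Friction and masses are not known exactly. Their poses are not given: they have to be found in the camera images.
- muffler: rusted round muffler upright on a hex nut (32 mm across flats, 9 high) at its foot; can 18 to 65 mm above its origin, 58 mm diameter, with 62 mm seams at its foot (19 to 23 mm up) and head (57 to 61). Loose, top-heavy, 0.22 to 0.45 kg; slides at 0.5 to 2 N if pushed at the lower seam, may tip if pushed near its top. Origin: centre of the nut's underside, z up its axis. Starts 14 to 24 mm off centre, any direction
- plate_center (a point): centre of the plate's upper face, where the middle of the muffler's nut belongs. Round level steel plate, 84 mm diameter, 6 mm thick, with two turned rings (49 and 67 mm diameter) about its centre. It turns stiffly about its vertical axis, which does not matter. Upper face 108 mm above the bench, 96 mm above the plywood; z up
- turntable: the turntable's fixed iron foot and post: 100 mm round foot flange, 27 mm pipe post; screwed down, does not move. Origin at the centre of its underside, on the plywood, straight below the plate's centre; its yaw is arbitrary and has no meaning for the job
- board: plywood offcut 320 x 420 x 12 mm under the turntable, fixed to the bench; origin at the centre of its underside, x along its short side
- bolt_standing: zinc head bolt (hex flange head, 8 mm shank, 81 mm long) standing on its head on the plywood, 110 to 250 mm from the turntable's axis; origin under its head, z along the shank. Bystander
- bolt_a: the same kind of zinc head bolt, lying on the plywood, at most 15 mm high; origin under its middle, x along it. Bystander
- bolt_b: a third such bolt, lying on the plywood; origin under its middle, x along it. Bystander
- choke_lever: green plastic choke lever, 68 x 20 x 12 mm, lying on the plywood; origin under its middle, x along it. Bystander
- spark_plug: spark plug, 67 mm long, 21 mm high, lying on the plywood; origin under its middle, x along it. Bystander
- spring_compressor: blackened C-frame valve spring compressor with screw and T bar, about 210 x 170 mm, 24 mm high, lying flat on the bench at the left; origin at the middle of its frame on the bench. Bystander
- paint_tin: closed paint tin, 77 mm diameter, 74 mm high, standing on the bench at the right; origin at the centre of its underside. Bystander
- wire_brush: long wooden wire brush, 243 mm long, 28 mm high, lying on the bench at the right; origin under its middle, x along it. Bystander
Not all that is in view belongs to the job. Leave any green, turquoise or yellow look-alike of the muffler alone.

How it is judged:
At the end, for the whole second after the job is handed in: The muffler stands upright (within 3 degrees) and at rest on its nut on the plate, its axis within 7 mm of the plate's centre, and nothing touches it but the plate (horizontal distance between muffler and plate_center below 0.007 m and angle between muffler's own z axis and vertical below 0.05 rad and z of muffler in the frame of plate_center between -0.004 and 0.004 m and linear speed of muffler below 0.01 m/s).
It fails at once if the muffler is tipped by more than 17 degrees (angle between muffler's own z axis and vertical above 0.3 rad).
It fails at once if the muffler is lifted off the plate (by more than 10 mm) (z of muffler in the frame of plate_center above 0.01 m).
It fails at once if the muffler is knocked off the plate (z of muffler in the frame of plate_center below -0.01 m).
It fails at once if the muffler is gripped or shoved hard (more than 15 N from the hand) (contact force between any of the fingers, the arm and muffler above 15 N).
It fails at once if something else on the bench is disturbed (moved by more than 20 mm) (distance of any of bolt_standing, bolt_a, bolt_b, choke_lever, spark_plug, spring_compressor, paint_tin, wire_brush from where it was at the start of the episode above 0.02 m).
It also fails if it takes over 48 s, if anything falls off the work surface, if the arm or the gripper's body presses on something with over 40 N, if the wrist force passes 120 N, or if a joint passes its speed limit or range.

## Working session

There is one attempt and no reset: what is moved stays moved. The work goes in short steps, each a Python script; the robot and the scene stay as the last script left them, time stands still between calls to the robot, and variables do not carry over. Pictures are saved under pics/ and viewed, and the job is handed in when it is done.

```bash
mkdir -p pics; python3 - <<'E'
from cell import env,camera,calibration
import cv2,numpy as np
print(env.get_state())
for n in("scene","top","wrist"):
    c=calibration(n);p,d=camera(n);cv2.imwrite(f"pics/{n}0.png",p);np.save(f"pics/{n}0.npy",d);print(n,c)
E
```

```text
{'time': 0.0, 'qpos': array([-1.33909553,  0.47780618,  0.02232527,  1.55644128, -0.01152227,
        1.10934201, -0.08309486]), 'joint_velocities': array([ 0.00084133, -0.00029534, -0.00122436,  0.00062119,  0.00013699,
        0.00035853,  0.00040803]), 'joint_torque': array([-1.12098930e-04, -5.96449757e+01,  1.60753325e+00, -2.81190026e+01,
        1.23930656e-02,  9.33466275e-03, -3.85729933e-06]), 'tcp_pos': array([0.22481378, 0.63596657, 0.30292555]), 'orientation': array([-1.02038511e-04,  1.69069438e-01,  9.85603699e-01, -9.29013392e-04]), 'force': array([ 0.30233757, -0.13329971, -0.12095651]), 'torque': array([-0.02499615, -0.01982733,  0.02916169]), 'opening': 0.08536764800506752}
scene {'fx': 489.55061789311986, 'fy': 489.55061789311986, 'cx': 281.2382460556711, 'cy': 210.08761448500573, 'rvec': array([ 1.35791856,  2.40047539, -0.75988535]), 'tvec': array([ 0.30100781, -0.36056192,  1.89019694])}
top {'fx': 453.82591747888216, 'fy': 453.82591747888216, 'cx': 285.1732311859772, 'cy': 204.50760617403532, 'rvec': array([ 2.13820214, -2.12669654,  0.15910618]), 'tvec': array([0.02170986, 0.57522542, 1.52412039])}
wrist {'fx': 325.19226210127806, 'fy': 325.19226210127806, 'cx': 281.5112048568406, 'cy': 209.52992093114304, 'rvec': array([-2.34133181, -1.65479222, -0.26403315]), 'tvec': array([-0.67433714, -0.04093753,  0.38037675])}
```

View pics/top0.png

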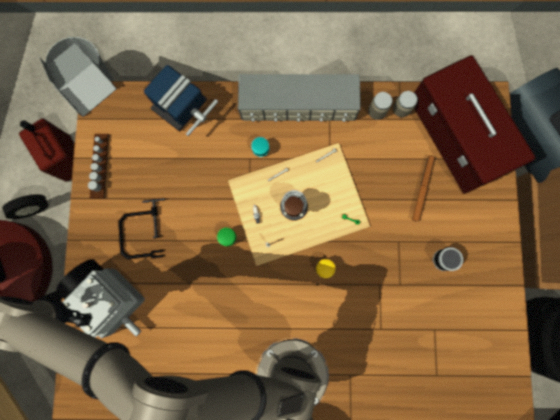

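View pics/scene0.png

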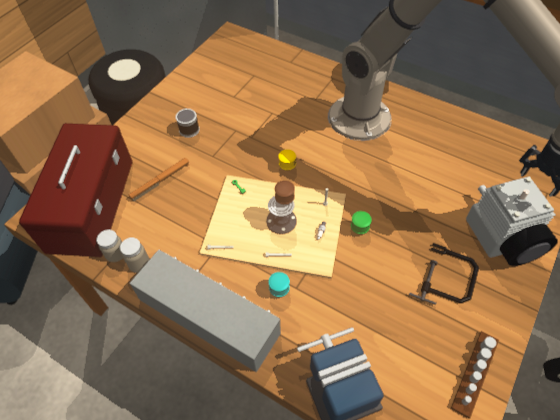

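View pics/wrist0.png

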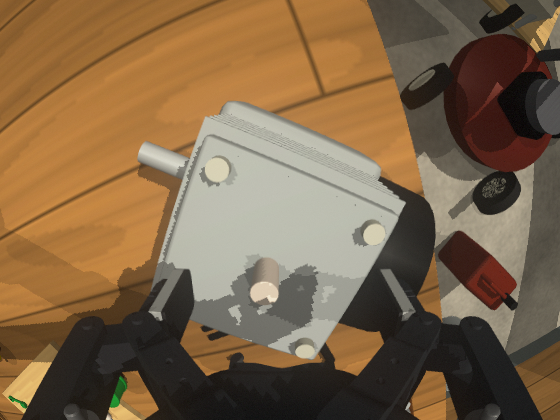

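The top view shows the muffler at about (293,205) on the turntable. The upright bolt is near (270,240) and the look-alikes stand off the board.

```bash
cat > h.py <<'E'
import cv2,numpy as np
from cell import env,kin,camera,calibration,job
def Rt(c): return cv2.Rodrigues(np.array(c["rvec"]))[0],np.array(c["tvec"])
def cloud(c,d,fish=False):
    v,u=np.mgrid[0:420,0:560].astype(float)
    a=(u-c["cx"])/c["fx"];b=(v-c["cy"])/c["fy"]
    if fish:
        r=np.hypot(a,b)+1e-12;k=np.tan(np.minimum(r,1.5))/r;a=a*k;b=b*k
    P=np.stack([a*d,b*d,d],-1);R,t=Rt(c)
    W=(P-t)@R; W[d<=0]=np.nan; return W
E
python3 - <<'E'
from h import *
for n in("top","scene"):
    d=np.load(f"pics/{n}0.npy");c=calibration(n);W=cloud(c,d)
    if n=="top":
        print(W[205,293],W[185,250],W[147,260])
        c0=W[205,293][:2]
    near=np.hypot(W[...,0]-c0[0],W[...,1]-c0[1])<.09
    for lo,hi in((.002,.02),(.1,.112),(.165,.18)):
        m=near&(W[...,2]>lo)&(W[...,2]<hi);q=W[m]
        if len(q): print(n,lo,len(q),q.mean(0),q.min(0),q.max(0),np.median(q[:,2]))
    R,t=Rt(c);print(n,-R.T@t)
R,t=Rt(calibration("wrist"));s=env.get_state()
cp=-R.T@t;w,x,y,z=s["orientation"]
from scipy.spatial.transform import Rotation as Ro
T=Ro.from_quat([x,y,z,w]).as_matrix()
print("cam in tool",T.T@(cp-s["tcp_pos"]),"axes",T.T@R.T)
W=cloud(calibration("top"),np.load("pics/top0.npy"))
p=cv2.imread("pics/top0.png")
cv2.imwrite("pics/top0c.png",cv2.resize(p[135:275,215:385],None,fx=4,fy=4,interpolation=cv2.INTER_CUBIC))
E
```

```text
[ 0.55324668 -0.00160383  0.17228991] [0.64886177 0.15032973 0.02024601] [0.77464866 0.11367423 0.06679362]
top 0.002 1381 [5.40083548e-01 1.50780364e-04 1.19005283e-02] [ 0.46517492 -0.09082015  0.00206165] [0.6412725  0.08589499 0.01994831] 0.011785283304481576
top 0.1 174 [ 0.58993658 -0.00609273  0.10642708] [ 0.54663121 -0.04533913  0.10019368] [0.61479162 0.03481284 0.11166189] 0.10632928640857178
top 0.165 280 [ 0.55328728 -0.00430327  0.17078894] [ 0.52402502 -0.03352856  0.16510876] [0.58320086 0.02394998 0.1790907 ] 0.1707189958795864
top [0.32415461 0.00598433 1.59661722]
scene 0.002 1111 [0.56364058 0.01558031 0.01174765] [ 0.46458179 -0.09131776  0.00214894] [0.64203858 0.08740698 0.01995395] 0.011586568158364285
scene 0.1 320 [5.85140695e-01 3.80030708e-04 1.06439673e-01] [ 0.54009755 -0.0442948   0.10000631] [0.61622618 0.03771986 0.11197538] 0.10614889168505964
scene 0.165 259 [ 5.55126204e-01 -5.24187329e-04  1.70213417e-01] [ 0.5230689  -0.03174641  0.16522091] [0.58391764 0.02819859 0.17647774] 0.17013505702496276
scene [1.31827737 0.4715181  1.35398321]
cam in tool [ 0.08016846  0.00063515 -0.06924691] axes [[-8.74367177e-04 -9.49277549e-01 -3.14438183e-01]
 [ 9.99999258e-01 -5.63259820e-04 -1.08026520e-03]
 [ 8.48361108e-04 -3.14438895e-01  9.49277337e-01]]
```

View pics/top0c.png

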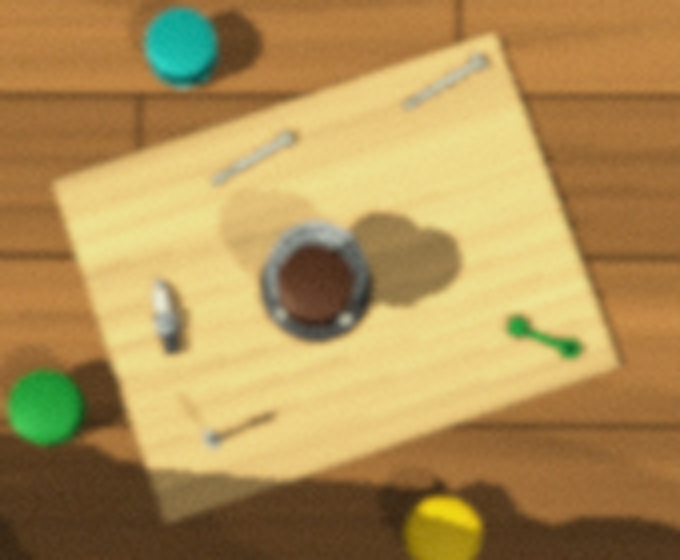

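```bash
python3 - <<'E'
from h import *
s=env.get_state();p=s["tcp_pos"].copy();p[2]=.40
env.movel(p,velocity=.2)
env.reach([.48,-.003,.33],[0,0,1,0])
s=env.get_state();print(s["time"],s["tcp_pos"],s["orientation"],s["force"],s["qpos"])
c=calibration("wrist");p,d=camera("wrist");cv2.imwrite("pics/w1.png",p);np.save("pics/w1.npy",d);np.save("pics/w1c.npy",c,allow_pickle=True)
E
```

```text
3.2417 [ 0.48026998 -0.00214639  0.33004471] [ 9.33788910e-05 -6.82184221e-04  9.99999763e-01 -4.73705502e-06] [ 0.12145402 -0.19222163 -0.21118363] [-0.69480563  0.1278249   0.63220134  2.00774405 -0.08784774  1.03204922
  1.55079885]
```

View pics/w1.png

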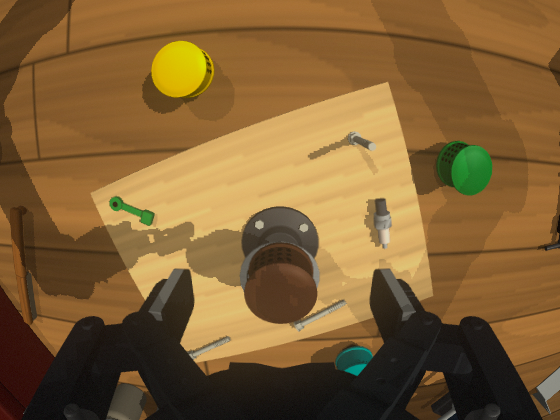

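The wrist view shows the muffler can at (281,285), with the plate's edge visible around it. Next I'll fit circles of the known diameters to the depth cloud.

```bash
cat >> h.py <<'E'
from scipy.optimize import least_squares
def edgefit(P,R,c0,nb=60):
    """outermost points by angle about the centre, circle of known R (iterated)"""
    c=np.array(c0,float)
    for _ in range(6):
        v=P[:,:2]-c;a=np.arctan2(v[:,1],v[:,0]);r=np.hypot(*v.T)
        b=((a+np.pi)/(2*np.pi)*nb).astype(int);E=[]
        for k in range(nb):
            m=b==k
            if m.sum()>0:
                i=np.flatnonzero(m)[r[m].argmax()]
                if abs(r[i]-R)<.006:E.append(P[i,:2])
        E=np.array(E)
        if len(E)<6:return c,len(E),np.nan,np.nan
        f=least_squares(lambda q:np.hypot(*(E-q).T)-R,c,loss="soft_l1",f_scale=.001);c=f.x
    g=least_squares(lambda q:np.hypot(*(E-q[:2]).T)-q[2],[*c,R],loss="soft_l1",f_scale=.001)
    return c,len(E),np.sqrt(np.mean((np.hypot(*(E-c).T)-R)**2)),g.x
def measure(c,d,fish,mc=(.555,-.002),pc=(.574,-.004)):
    W=cloud(c,d,fish).reshape(-1,3);W=W[np.isfinite(W[:,0])]
    W=W[np.hypot(W[:,0]-.565,W[:,1]+.003)<.075]
    z=W[:,2];top=W[(z>.161)&(z<.180)];pl=W[(z>.1)&(z<.113)]
    print("top z",np.median(top[:,2]),len(top),"plate z",np.median(pl[:,2]),len(pl))
    t29=edgefit(W[(z>.169)&(z<.182)],.029,mc);t31=edgefit(W[(z>.160)&(z<.182)],.031,mc);p=edgefit(pl,.042,pc)
    print("can29",t29,"\nseam31",t31,"\nplate",p);return t31[0],p[0]
E
python3 - <<'E'
from h import *
measure(np.load("pics/w1c.npy",allow_pickle=True).item(),np.load("pics/w1.npy"),True)
for n in("top","scene"):
    print(n);measure(calibration(n),np.load(f"pics/{n}0.npy"),False)
p=cv2.imread("pics/w1.png")
cv2.imwrite("pics/w1c.png",cv2.resize(p[190:340,200:360],None,fx=4,fy=4,interpolation=cv2.INTER_CUBIC))
E
```

```text
top z 0.1705772137380525 3583 plate z 0.1058214948648409 501
can29 (array([ 0.55177986, -0.00308352]), 60, np.float64(0.0009280871015084646), array([ 0.55177654, -0.00306879,  0.02882516])) 
seam31 (array([ 0.55237307, -0.00310901]), 60, np.float64(0.00043110740243940295), array([ 0.55236022, -0.00310849,  0.03087346])) 
plate (array([ 0.57320369, -0.00439775]), 37, np.float64(0.000640678871799533), array([ 0.57225919, -0.00451676,  0.0411813 ]))
top
top z 0.1704533543711764 294 plate z 0.10634343891292772 176
can29 (array([ 0.55384551, -0.00537087]), 46, np.float64(0.0022998331376318866), array([ 0.5538592 , -0.005417  ,  0.02790193])) 
seam31 (array([ 0.55334789, -0.00394512]), 59, np.float64(0.0019512734909072572), array([ 0.55340602, -0.00421351,  0.02932944])) 
plate (array([ 0.57208095, -0.0048281 ]), 41, np.float64(0.001841384823149655), array([ 0.57390787, -0.00514397,  0.04022382]))
scene
top z 0.16999553638327677 274 plate z 0.10621366611980099 324
can29 (array([ 0.5545492 , -0.00171514]), 37, np.float64(0.0028408811857876318), array([ 0.55455159, -0.00186653,  0.02738523])) 
seam31 (array([ 0.55457073, -0.00157081]), 54, np.float64(0.002408589181684048), array([ 0.55430368, -0.00126633,  0.02931726])) 
plate (array([ 0.57280164, -0.00329265]), 44, np.float64(0.001885004160287911), array([ 0.57383959, -0.00292914,  0.04063008]))
```

View pics/w1c.png

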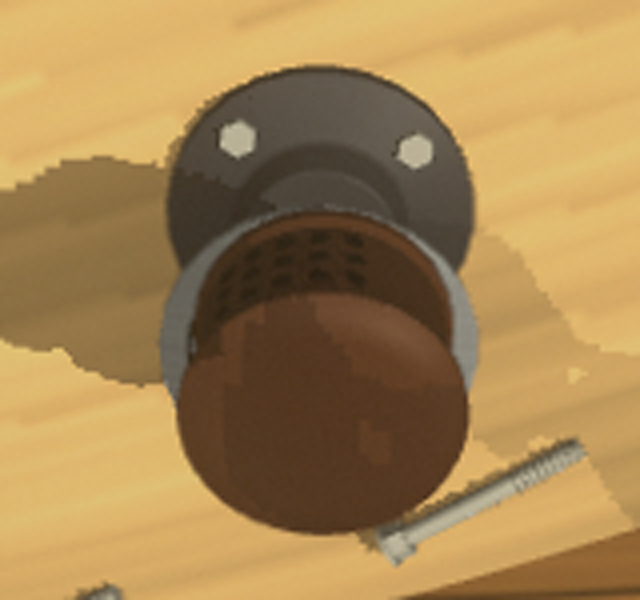

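Muffler at about (0.5525, −0.003) and plate centre at about (0.573, −0.0042), and all three cameras agree. I'll push along +x with the fingers slightly open as a centring fork. The tips will sit low and lead, so that only the lower seam is touched.

```bash
cat >> h.py <<'E'
A=np.radians(8)
Q=[np.cos(A/2)*0,np.sin(-A/2)*0,0,0]
from scipy.spatial.transform import Rotation as Ro
_q=(Ro.from_euler("y",-A)*Ro.from_quat([0,1,0,0])).as_quat();Q=[_q[3],_q[0],_q[1],_q[2]]
def tcp(tip): return np.array(tip)+.073*np.array([-np.sin(A),0,np.cos(A)])
E
python3 - <<'E'
from h import *
print(Q,env.nose_length)
for x in(.485,.5,.54):
    print(x,tcp([x,-.004,.114]),kin.inverse_kinematics(tcp([x,-.004,.114]),Q))
env.grip(.03)
env.reach(tcp([.485,-.004,.20]),Q)
env.movel(tcp([.485,-.004,.115]),velocity=.1)
s=env.get_state();print(s["time"],s["tcp_pos"],s["opening"],s["force"])
c=calibration("wrist");p,d=camera("wrist");cv2.imwrite("pics/w2.png",p)
W=cloud(c,d,True);np.save("pics/w2W.npy",W)
p,d=camera("scene");cv2.imwrite("pics/s2.png",cv2.resize(p[140:270,200:370],None,fx=4,fy=4,interpolation=cv2.INTER_CUBIC))
E
```

```text
[np.float64(0.06975647374412532), np.float64(0.0), np.float64(0.9975640502598243), np.float64(0.0)] 0.0726
0.485 [ 0.47484036 -0.004       0.18628957] [-0.59946392  0.29660756  0.54811099  2.23634669 -0.2842719   0.5270152
  1.72648962]
0.5 [ 0.48984036 -0.004       0.18628957] [-0.58600338  0.32075445  0.54358009  2.20395949 -0.30132734  0.53971648
  1.74375809]
0.54 [ 0.52984036 -0.004       0.18628957] [-0.56026179  0.38472388  0.54234004  2.1163564  -0.34573983  0.57704281
  1.78620681]
5.25 [ 0.47537907 -0.00402752  0.18786245] 0.030085955822210297 [-0.27803611  0.22008909  0.28500039]
```

View pics/w2.png

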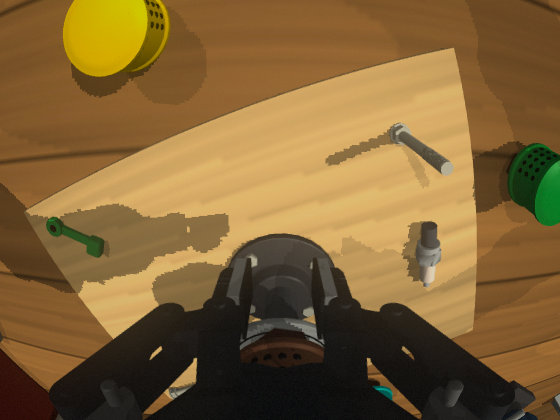

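View pics/s2.png

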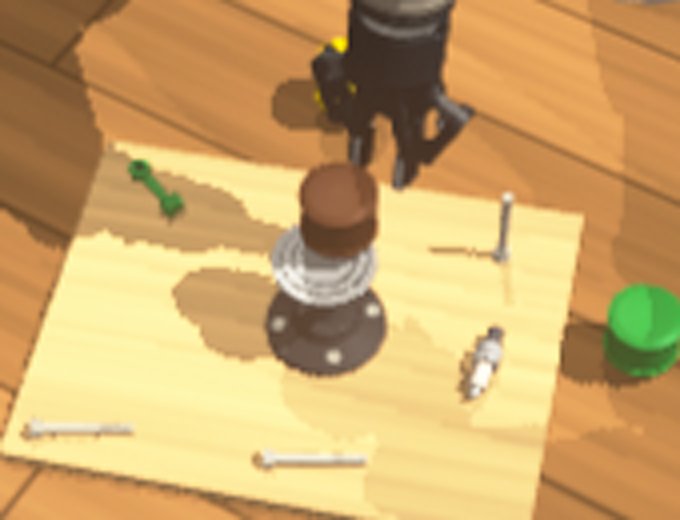

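The wrist view shows the two tips at about (240,270) and (320,270), straddling the can's centre line. The scene view shows them clear of the can, so I'll push about halfway.

```bash
python3 - <<'E'
from h import *
env.movel(tcp([.504,-.004,.115]),velocity=.05)
f0=env.get_state()["force"]
for x in(.510,.514,.518,.522,.526):
    r=env.movel(tcp([x,-.004,.115]),velocity=.02,stop_force=5)
    s=env.get_state();print(x,r,s["time"],s["tcp_pos"],s["force"]-f0)
    if r:break
for n in("wrist","scene","top"):
    c=calibration(n);p,d=camera(n);print(n);measure(c,d,n=="wrist",mc=(.563,-.003))
    cv2.imwrite(f"pics/{n}3.png",p)
    if n=="scene":cv2.imwrite("pics/s3.png",cv2.resize(p[140:270,200:370],None,fx=4,fy=4,interpolation=cv2.INTER_CUBIC))
E
```

```text
0.51 False 6.3333 [ 0.49988557 -0.00401139  0.18726547] [-0.0657036   0.17319159  0.55706549]
0.514 False 6.6833 [ 0.5039617  -0.0040004   0.18729766] [-0.20382149 -0.35139046 -0.03498763]
0.518 False 7.0333 [ 0.50776629 -0.00392768  0.18718293] [-1.10572371  0.56263815  0.2391919 ]
0.522 False 7.3833 [ 0.51205035 -0.00407413  0.18728844] [-1.33085738  0.09495275 -0.00736058]
0.526 False 7.7333 [ 0.51616584 -0.00405194  0.18735124] [-1.86685144 -0.14454317  0.26456959]
wrist
top z 0.1701340029504249 8406 plate z 0.10623841516161794 1848
can29 (array([ 0.563, -0.003]), 0, nan, nan) 
seam31 (array([ 0.563, -0.003]), 3, nan, nan) 
plate (array([ 0.57271904, -0.00395267]), 10, np.float64(0.0016565579962303876), array([ 0.55576752, -0.00323059,  0.02582528]))
scene
top z 0.1698855143884283 393 plate z 0.10650898193159604 269
can29 (array([ 0.56537043, -0.00133138]), 33, np.float64(0.003100129844260346), array([ 0.56619491, -0.00128307,  0.02757667])) 
seam31 (array([ 0.5637493 , -0.00238996]), 43, np.float64(0.002099299716658015), array([ 0.56442903, -0.00232934,  0.02998034])) 
plate (array([ 0.57274381, -0.00324374]), 41, np.float64(0.0016722364350704518), array([ 0.57418309, -0.00278932,  0.0405305 ]))
top
top z 0.1704875614179249 92 plate z 0.10604661285490011 68
can29 (array([ 0.56176673, -0.00663085]), 20, np.float64(0.0021879152895369876), array([ 0.56687868, -0.00724079,  0.02491052])) 
seam31 (array([ 0.56159167, -0.00417451]), 21, np.float64(0.0011754280820617327), array([ 0.56227482, -0.00434296,  0.03041474])) 
plate (array([ 0.57167836, -0.00405128]), 23, np.float64(0.0013848544080728084), array([ 0.57431279, -0.00472545,  0.03986407]))
```

View pics/s3.png

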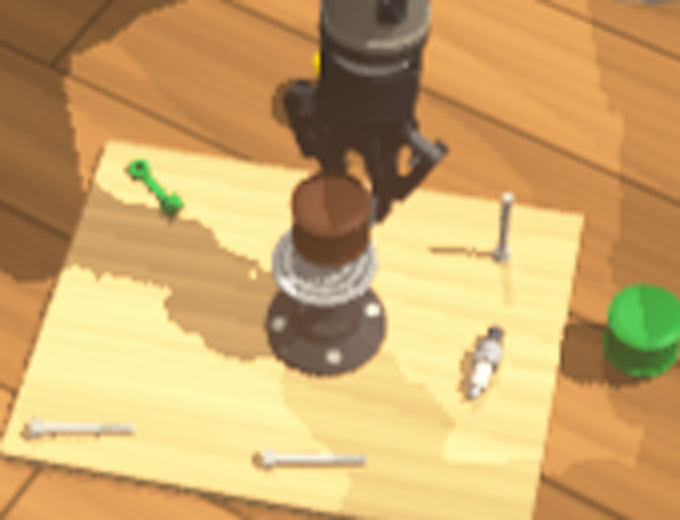

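Contact came at a tip x of about 0.515, as predicted. The push took 1–2 N, and the muffler has moved upright to about x = 0.564. Next: push to the centre, back off and look.

```bash
python3 - <<'E'
from h import *
for x in(.530,.5345):
    r=env.movel(tcp([x,-.004,.115]),velocity=.02,stop_force=5)
    s=env.get_state();print(x,r,s["time"],s["tcp_pos"],s["force"])
env.movel(tcp([.49,-.004,.115]),velocity=.06)
env.movel(tcp([.48,-.004,.20]),velocity=.12)
env.reach([.48,-.003,.33],[0,0,1,0])
print(env.get_state()["time"])
for n in("wrist","scene","top"):
    c=calibration(n);p,d=camera(n);print(n);measure(c,d,n=="wrist",mc=(.572,-.004))
    cv2.imwrite(f"pics/{n}4.png",p)
E
```

```text
0.53 False 8.2333 [ 0.52007826 -0.00401067  0.18732202] [-0.81231502 -0.37831876 -0.39834793]
0.5345 False 8.6083 [ 0.52465979 -0.00399152  0.1873331 ] [-1.15551326 -0.40170993 -1.13091464]
10.75
wrist
top z 0.17062096498454238 3114 plate z 0.10632397944350858 1272
can29 (array([ 0.57077171, -0.00371202]), 60, np.float64(0.0013394075065550981), array([ 0.57084031, -0.00367594,  0.02836727])) 
seam31 (array([ 0.57125324, -0.00370361]), 60, np.float64(0.0015135335892124172), array([ 0.57127676, -0.00363736,  0.03056229])) 
plate (array([ 0.57327413, -0.00466614]), 21, np.float64(0.0011179736088013483), array([ 0.5715415 , -0.00465343,  0.04052232]))
scene
top z 0.16980768788545972 283 plate z 0.10641715413797967 232
can29 (array([ 0.573078 , -0.0016592]), 44, np.float64(0.002748739325347003), array([ 0.57344639, -0.00184032,  0.02768032])) 
seam31 (array([ 0.57152941, -0.00246671]), 55, np.float64(0.0021809061491815675), array([ 0.57179012, -0.00240108,  0.02974652])) 
plate (array([ 0.57318241, -0.0033936 ]), 41, np.float64(0.0021378359772110194), array([ 0.57421426, -0.00272542,  0.04058739]))
top
top z nan 0 plate z nan 0
can29 (array([ 0.572, -0.004]), 0, nan, nan) 
seam31 (array([ 0.572, -0.004]), 0, nan, nan) 
plate (array([ 0.574, -0.004]), 0, nan, nan)
  return _methods._mean(a, axis=axis, dtype=dtype,
  ret = ret.dtype.type(ret / rcount)
```

View pics/wrist4.png

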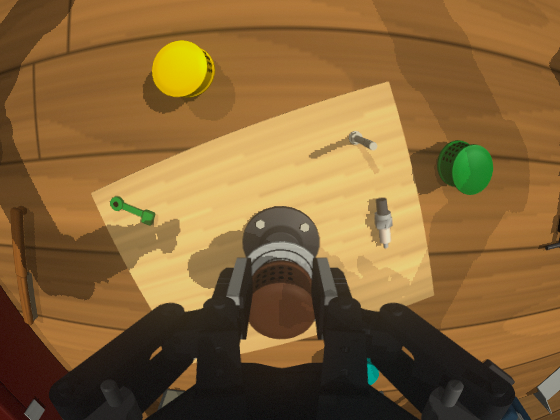

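View pics/scene4.png

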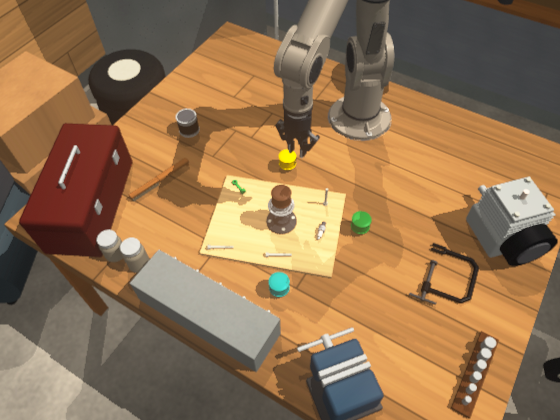

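The wrist camera puts the muffler about 2 mm short in x and 1 mm off in y, and the scene camera agrees. I'll move the hand aside for a check from the top camera.

```bash
python3 - <<'E'
from h import *
env.movel([.48,-.003,.38],velocity=.2)
env.reach([.40,.33,.38],[0,0,1,0])
s=env.get_state();print(s["time"],s["tcp_pos"])
for n in("scene","top"):
    c=calibration(n);p,d=camera(n);print(n);measure(c,d,False,mc=(.572,-.004))
    cv2.imwrite(f"pics/{n}5.png",p)
    cv2.imwrite(f"pics/{n}5c.png",cv2.resize(p[135:275,215:385],None,fx=4,fy=4,interpolation=cv2.INTER_CUBIC))
E
```

```text
12.5917 [0.40086753 0.32848167 0.37973373]
scene
top z 0.17017327687171455 282 plate z 0.10599694788555693 236
can29 (array([ 0.57476892, -0.00103248]), 43, np.float64(0.002577066415240871), array([ 0.57408007, -0.00102145,  0.02721039])) 
seam31 (array([ 0.57222817, -0.00283112]), 52, np.float64(0.0020687031801999447), array([ 0.57249179, -0.00257493,  0.03013532])) 
plate (array([ 0.57352591, -0.003062  ]), 44, np.float64(0.0022268169197256584), array([ 0.57468181, -0.00236336,  0.04049408]))
top
top z 0.17087901570374983 291 plate z 0.10599897485585708 157
can29 (array([ 0.57161348, -0.00484865]), 47, np.float64(0.0023129663589096534), array([ 0.57176214, -0.0047032 ,  0.02789738])) 
seam31 (array([ 0.57248387, -0.00482099]), 59, np.float64(0.0020284606247805473), array([ 0.57239952, -0.00486804,  0.02940195])) 
plate (array([ 0.57467237, -0.00542256]), 52, np.float64(0.0019640973315100444), array([ 0.57391461, -0.0052853 ,  0.04041456]))
```

View pics/top5c.png

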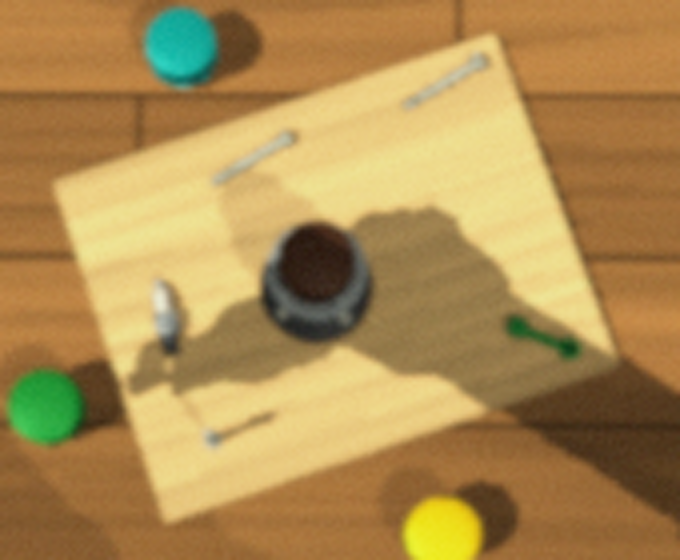

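View pics/scene5c.png

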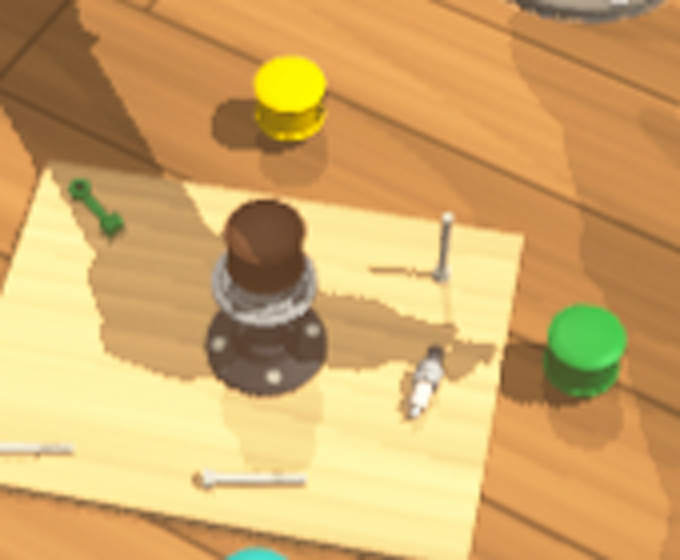

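All three cameras agree on an offset of about 1.5–2.5 mm. The muffler is upright with its top level at the right height, the bystanders haven't moved and the hand is clear.

```bash
python3 - <<'E'
from h import *
job.job_done();print(env.get_state()["time"])
E
```

```text
the job is handed in; nothing more can be done
the job is handed in; nothing more can be done
```

The muffler now stands upright about 2 mm from the plate's centre, against the 7 mm allowed, and I handed the job in at about 12.6 s of the 48 s. It started about 20 mm off centre, towards the robot.

- **The push:** I slid it across in one slow straight line. The fingertips were 30 mm apart as a fork, tilted 8° so the tips led and touched only the lower seam. The force on the hand was about 1–2 N, and nothing was gripped or lifted.
- **Position:** The last fits put the axis about 1.3 mm (scene), 2.2 mm (wrist) and 2.3 mm (top) from the plate's centre. The scene and top fits were coarse, with scatter of about 2 mm.
- **Upright:** I judged this from the pictures and from the top face still reading its starting height; I did not measure the tilt angle.
- **Bystanders:** The bolts, lever and spark plug looked unmoved in the close-ups. The tin, brush and spring compressor I only saw in the wider view, where nothing looked moved.
- **Hand:** It ended well clear, about 0.37 m away.

One check failed: the first look from the top camera after the push was blocked by the arm, so I moved the hand aside and took it again.

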